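# Find the full rivet tin by its weight and hold it up

### The arm

A 7-joint arm with a two-finger parallel gripper is mounted at the origin on the work surface. World frame = base frame: x ahead of the robot, y to its left, z up, the work surface at z = 0. Lengths are in m, angles in rad, forces in N, time in s.
With the tool pointing down it reaches from about 0.425 to 0.875 m from the base axis. Payload 4.7 kg.
Tool frame: the origin (TCP) lies at the very end of the fingers, on their centre line; the grasp point (between the pads) lies 19 mm behind it; z points along the fingers, y is the direction in which the jaws open and shut (so a half turn about z gives the same grasp; the last joint's range is limited). The gripper opens to 85 mm and grips with 20 to 120 N. Pads are 22 mm wide; open, the fingers measure 114 mm over their backs; the gripper's body (76 mm by 85 mm) begins 54 mm behind the grasp point. The pads swing forward as they close: fully open they stand 13 mm farther back than shut.
Start: joints at [-1.285, 0.321, -0.07, 1.45, 0.023, 1.371, -0.057], TCP at [0.175, 0.626, 0.231] pointing down, gripper open.
Joint ranges: [-2.86, 2.86], [-0.3, 2.09], [-1.38, 1.24], [0.06, 2.45], [-1.56, 4.7], [0.09, 2.05], [-2.69, 2.69]. Speed limits (rad/s): [2.57, 2.57, 3.14, 3.14, 3.14, 3.14, 3.14].

### API

Orientations are given as a 3x3 rotation matrix whose columns are the frame's x, y, z axes.
In Python, from bench import bot, vision gives the robot as it stands.
- The arm moves only by the shell command python3 -m inch 'ROWS' [FORCE]. ROWS is JSON, a list of rows, each a list of 5 numbers: the shift along the tool's x, y, z in mm, then the turn about the tool's z in rad, then the finger opening in mm, from 0 to 85.4. In form: [[tx, ty, tz, roll, claw], ...]. A call has 1 to 12 rows; each row is the pose to reach, as a shift and turn from the pose commanded when the call began, along the tool's axes at that moment; what a row does not reach only later rows make up. A row lasts 1/8 s, in which the tool goes at most 62.5 mm and 10.7 degrees, less where a joint would pass 70% of its speed; a pose out of reach is approached as far as the arm can. A call with a gripper value outside its range is refused whole. The fingers move at their own pace and stop on an object; FORCE is the grip in N (left out, the last holds). Time passes only in rows, so rows that repeat a pose let the fingers close. It gives the time, the measured TCP pose, the force and the opening at its end, in the units of the state.
- bot.observe(): the state, without advancing time (a new reading comes with each control period).
- vision.read_camera(name): name is "scene" or "top" or "wrist"; returns the picture (384x512x3 uint8, red, green, blue); there is no depth.
- vision.get_calibration(name): a dict with "intrinsics" (3x3 intrinsics, pixels), "k1" (the pictures are not rectified: a ray, as slopes to the right and down, at radius r is drawn at 1 + k1 r^2 times it, then the intrinsics apply), "R" (3x3) and "t" (3): a world point X has camera coordinates R X + t; the wrist camera has in their place "tool_from_camera" (4x4, takes a point from camera to tool coordinates, whose origin is the TCP and whose axes are the flange's). Camera axes: x right, y down, z forward; pixel columns grow to the right and rows downward; lengths in m; the calibration is good to about 2 mm. A picture is of the moment at which its call begins: read the wrist's pose just before it. get_calibration takes no time and is no camera call.
- bot.job_done(): hands the job in, once; it reports no verdict.
The state is a dict: "time": time; "joint_positions": joint angles; "qvel": joint speeds; "joint_efforts": joint torques, N m; "eef_pos": TCP position; "orientation": TCP orientation; "contact_force": force on the tool from outside, world axes, zero at the start; "torque": the same for the moment, N m; "finger_gap": finger opening in m.
Only numpy, scipy, OpenCV 4.12 (cv2) and the standard library are available. Lean on these libraries where they do the work, as an engineer would, in place of code of your own. Each camera call takes 0.05 s, during which the arm holds its last target.

### The job

Slide the cover of the rivet case all the way across to its stop, so that the three closed tins are uncovered. They look alike, but one is full and clearly the heaviest: heft them against one another, one at a time, kept upright and stood back in their well, without disturbing the other tools on the bench. Finish while still holding the heaviest tin in the gripper, upright and still, a hand's breadth up clear above the case and touching nothing else.

Things in the scene. Friction and masses are not known exactly. Their poses are not given: they have to be found in the camera images.
- case: long wooden rivet case, fixed to the bench, 178 wide (its x) x 444 long (its y) x 74 high, on a white board whose top is 10 above the work surface. Origin at the centre of its underside, z up. Side lips leave an opening 150 wide. A divider (52 high) at y = 0 parts two wells, 160 wide x 210 long, floors 6 above the underside: tins in the +y well, metal rings and buckles (fixed) in the -y well
- tin_well (a point): centre of the floor of the tin well: 109 from the case's origin towards the case's +y, 6 above its underside; axes as the case's. The three tins stand here in a row along y, at about -66, 0 and +66, within 7 of the centre line, 10 apart. Their lids are 3 below the cover; the top of the side lips is 68 over this floor
- cover (a joint): position of the flat 6 thick wooden cover, 212 long, that runs in grooves along the case's y, its top 67 above the underside of the case. 0: it hides the tin well. It grows towards the case's -y, up to the stop at 0.212 m, where the tin well is open and the other well covered. It slides with about 2 N, stays where left, and may start up to 0.04 open
- cover_pull (a point): centre of the top of the dark wooden batten pull that crosses the cover at its middle: 90 long (along the case's x), 14 thick (along its y), standing 26 above the cover. The point moves and turns with the cover and case, its y is the sliding direction
- tin_a: closed slip-lid steel tin of rivets with a blank paper band, upright cylinder 56 diameter x 52 high; origin at the centre of its underside, z up. The three tins look alike and stand in any order; one is full and weighs at least 0.2 kg more than either of the others; none weighs more than 0.7 kg
- tin_b: closed slip-lid steel tin of rivets with a blank paper band, upright cylinder 56 diameter x 52 high; origin at the centre of its underside, z up. The three tins look alike and stand in any order; one is full and weighs at least 0.2 kg more than either of the others; none weighs more than 0.7 kg
- tin_c: closed slip-lid steel tin of rivets with a blank paper band, upright cylinder 56 diameter x 52 high; origin at the centre of its underside, z up. The three tins look alike and stand in any order; one is full and weighs at least 0.2 kg more than either of the others; none weighs more than 0.7 kg
- jar: bystander, not to be disturbed: closed glass glue jar with a flat aluminium lid, 64 diameter x 84 high; origin at its underside
- spool: bystander, not to be disturbed: upright black thread spool, 52 diameter x 68 high; origin at its underside
- wax: bystander, not to be disturbed: amber block of wax, 62 x 42 x 22; origin at its underside
- awl: bystander, not to be disturbed: awl lying flat, 155 long, 31 thick wooden handle; origin at its underside
- knife: bystander, not to be disturbed: half-moon leather knife lying flat, 180 long, blade 116 wide, dark wooden handle; origin at its underside
- mallet: bystander, not to be disturbed: mallet lying on its side, white head 60 diameter x 85 long, wooden handle, 245 long overall; origin at its underside
- pliers: bystander, not to be disturbed: steel punch pliers lying flat, about 220 long, 80 wide; origin at its underside

How it is judged:
On the way, in this order (a step that is already met when the one before it is completed fails the run):
1. the cover is slid across to its stop (within 12 mm) (value of joint cover above 0.2 m), for 0.2 s.
2. a tin is lifted clear of the well floor (10 mm or more) (z of any of tin_a, tin_b, tin_c in the frame of case above 0.016 m), for 0.2 s.
3. it is stood back, so that all three tins stand in the well before the choice is made (z of each of tin_a, tin_b, tin_c in the frame of case below 0.01 m), for 0.1 s.
At the end, for the whole second after the job is handed in: Cover within 12 mm of its stop; the heaviest tin in the fingers, still, upright within 14 degrees, its underside 50 mm or more above the case rim, touching nothing else; the other two, the light ones (each under 3.7 N on the case), upright, at rest and released on the floor of the well (value of joint cover above 0.2 m and ((height (world z) of tin_a above 0.134 m and angle between tin_a's own z axis and vertical below 0.25 rad and linear speed of tin_a below 0.03 m/s and contact force between tin_a and the fingers above 1 N and contact force between tin_a and case below 0.2 N and contact force between tin_a and tin_b below 0.2 N and contact force between tin_a and tin_c below 0.2 N and contact force between tin_a and jar below 0.2 N and contact force between tin_a and spool below 0.2 N and contact force between tin_a and wax below 0.2 N and contact force between tin_a and awl below 0.2 N and contact force between tin_a and knife below 0.2 N and contact force between tin_a and mallet below 0.2 N and contact force between tin_a and pliers below 0.2 N and (z of tin_b in the frame of case between 0.002 and 0.01 m and y of tin_b in the frame of case between 0.02 and 0.2 m and x of tin_b in the frame of case between -0.06 and 0.06 m and angle between tin_b's own z axis and vertical below 0.1 rad and linear speed of tin_b below 0.03 m/s and contact force between tin_b and the arm below 0.3 N and contact force between tin_b and the fingers below 0.3 N and contact force between tin_b and case between 0.7 and 3.7 N) and (z of tin_c in the frame of case between 0.002 and 0.01 m and y of tin_c in the frame of case between 0.02 and 0.2 m and x of tin_c in the frame of case between -0.06 and 0.06 m and angle between tin_c's own z axis and vertical below 0.1 rad and linear speed of tin_c below 0.03 m/s and contact force between tin_c and the arm below 0.3 N and contact force between tin_c and the fingers below 0.3 N and contact force between tin_c and case between 0.7 and 3.7 N)) or (height (world z) of tin_b above 0.134 m and angle between tin_b's own z axis and vertical below 0.25 rad and linear speed of tin_b below 0.03 m/s and contact force between tin_b and the fingers above 1 N and contact force between tin_b and case below 0.2 N and contact force between tin_b and tin_a below 0.2 N and contact force between tin_b and tin_c below 0.2 N and contact force between tin_b and jar below 0.2 N and contact force between tin_b and spool below 0.2 N and contact force between tin_b and wax below 0.2 N and contact force between tin_b and awl below 0.2 N and contact force between tin_b and knife below 0.2 N and contact force between tin_b and mallet below 0.2 N and contact force between tin_b and pliers below 0.2 N and (z of tin_a in the frame of case between 0.002 and 0.01 m and y of tin_a in the frame of case between 0.02 and 0.2 m and x of tin_a in the frame of case between -0.06 and 0.06 m and angle between tin_a's own z axis and vertical below 0.1 rad and linear speed of tin_a below 0.03 m/s and contact force between tin_a and the arm below 0.3 N and contact force between tin_a and the fingers below 0.3 N and contact force between tin_a and case between 0.7 and 3.7 N) and (z of tin_c in the frame of case between 0.002 and 0.01 m and y of tin_c in the frame of case between 0.02 and 0.2 m and x of tin_c in the frame of case between -0.06 and 0.06 m and angle between tin_c's own z axis and vertical below 0.1 rad and linear speed of tin_c below 0.03 m/s and contact force between tin_c and the arm below 0.3 N and contact force between tin_c and the fingers below 0.3 N and contact force between tin_c and case between 0.7 and 3.7 N)) or (height (world z) of tin_c above 0.134 m and angle between tin_c's own z axis and vertical below 0.25 rad and linear speed of tin_c below 0.03 m/s and contact force between tin_c and the fingers above 1 N and contact force between tin_c and case below 0.2 N and contact force between tin_c and tin_a below 0.2 N and contact force between tin_c and tin_b below 0.2 N and contact force between tin_c and jar below 0.2 N and contact force between tin_c and spool below 0.2 N and contact force between tin_c and wax below 0.2 N and contact force between tin_c and awl below 0.2 N and contact force between tin_c and knife below 0.2 N and contact force between tin_c and mallet below 0.2 N and contact force between tin_c and pliers below 0.2 N and (z of tin_a in the frame of case between 0.002 and 0.01 m and y of tin_a in the frame of case between 0.02 and 0.2 m and x of tin_a in the frame of case between -0.06 and 0.06 m and angle between tin_a's own z axis and vertical below 0.1 rad and linear speed of tin_a below 0.03 m/s and contact force between tin_a and the arm below 0.3 N and contact force between tin_a and the fingers below 0.3 N and contact force between tin_a and case between 0.7 and 3.7 N) and (z of tin_b in the frame of case between 0.002 and 0.01 m and y of tin_b in the frame of case between 0.02 and 0.2 m and x of tin_b in the frame of case between -0.06 and 0.06 m and angle between tin_b's own z axis and vertical below 0.1 rad and linear speed of tin_b below 0.03 m/s and contact force between tin_b and the arm below 0.3 N and contact force between tin_b and the fingers below 0.3 N and contact force between tin_b and case between 0.7 and 3.7 N)))); the arm keeps its last pose, push and grip.
It fails at once if a bystander is shifted by more than 3 cm (distance of any of jar, spool, wax, awl, knife, mallet, pliers from where it was at the start of the episode above 0.03 m).
It fails at once if a tin is tipped by more than 30 degrees (angle between any of tin_a, tin_b, tin_c's own z axis and vertical above 0.52 rad).
It fails at once if two tins are lifted at once (z of each of tin_a, tin_b in the frame of case above 0.03 m or z of each of tin_a, tin_c in the frame of case above 0.03 m or z of each of tin_b, tin_c in the frame of case above 0.03 m).
It also fails if it takes over 67 s, if anything falls off the work surface, if the arm or the gripper's body presses on something with over 40 N, if the wrist force passes 120 N, or if a joint passes its speed limit or range.

## Working session

There is one attempt and no reset: what is moved stays moved. The work goes in short steps, Python scripts to look and compute and a shell command to move; the robot and the scene stay as the last step left them, time stands still between calls to the robot, and variables do not carry over. Pictures are saved under pics/ and viewed, and the job is handed in when it is done.

```bash
ls; mkdir -p pics
python3 - <<'E'
from bench import bot, vision
import cv2
o=bot.observe()
for k,v in o.items(): print(k,v)
for n in ["scene","top","wrist"]:
    print(n,vision.get_calibration(n))
    cv2.imwrite(f"pics/{n}0.png",cv2.cvtColor(vision.read_camera(n),cv2.COLOR_RGB2BGR))
E
```

```text
pics
time 0.0
joint_positions [-1.28489283  0.32179861 -0.07007063  1.45168598  0.02262942  1.37076742
 -0.05689098]
qvel [-0.00163843  0.00074641 -0.00081924  0.00180587  0.00074793  0.0005682
  0.00071237]
joint_efforts [-2.33011206e-04 -4.93582535e+01 -3.82304499e-01 -3.14333546e+01
  1.30178648e-02  1.11729023e-02 -5.66479855e-06]
eef_pos [0.17442779 0.62560735 0.23023371]
orientation [[-9.63296982e-01  2.68437672e-01 -3.75363738e-04]
 [ 2.68437903e-01  9.63295243e-01 -1.83485827e-03]
 [-1.30958979e-04 -1.86827529e-03 -9.99998246e-01]]
contact_force [-0.7767954   0.35062679  0.86396017]
torque [-0.00263942  0.01906607  0.03728112]
finger_gap 0.08546676554021744
scene {'intrinsics': array([[494.56366847,   0.        , 252.98177013],
       [  0.        , 494.56366847, 185.47575401],
       [  0.        ,   0.        ,   1.        ]]), 'k1': -0.16872681991771948, 'R': array([[ 0.54735773,  0.83679042, -0.01346498],
       [ 0.71959522, -0.47879132, -0.50293299],
       [-0.42729643,  0.26559493, -0.86422052]]), 't': array([-0.30879764, -0.36358106,  1.95214279])}
top {'intrinsics':
[... 249 characters left out ...]
46115 ,  0.0460054 , -0.21912539],
       [ 0.2187955 , -0.01214983, -0.97569509]]), 't': array([0.01922896, 0.59106635, 1.00651329])}
wrist {'intrinsics': array([[318.80592093,   0.        , 256.59314097],
       [  0.        , 318.80592093, 185.79177238],
       [  0.        ,   0.        ,   1.        ]]), 'k1': 0.009765656046161938, 'tool_from_camera': array([[-8.52975110e-05, -9.60262677e-01, -2.79097803e-01,
         6.97219758e-02],
       [ 9.99999610e-01, -3.27380935e-04,  8.20766817e-04,
         1.56339289e-04],
       [-8.79523041e-04, -2.79097624e-01,  9.60262330e-01,
        -1.43267044e-01],
       [ 0.00000000e+00,  0.00000000e+00,  0.00000000e+00,
         1.00000000e+00]])}
```

View pics/scene0.png

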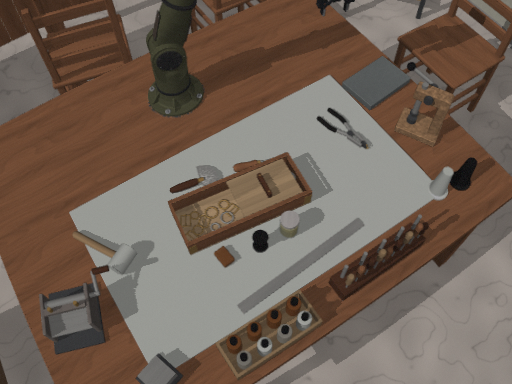

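View pics/top0.png

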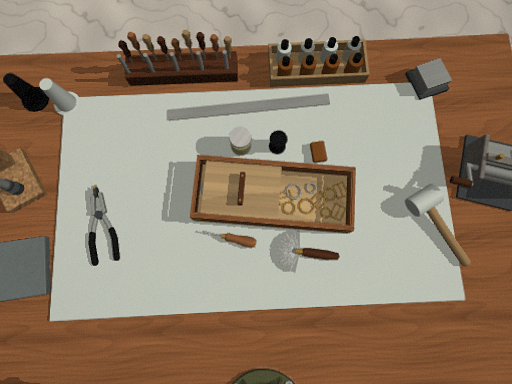

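View pics/wrist0.png

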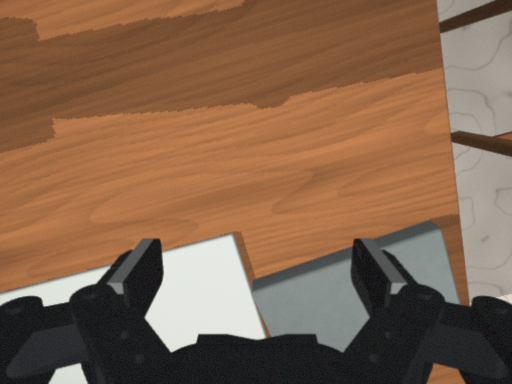

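```bash
cat > h.py <<'E'
import numpy as np, cv2
from bench import bot, vision
def ray(name,uv,o=None):
    c=vision.get_calibration(name); K=c["intrinsics"]
    d=(np.array(uv,float)-[K[0,2],K[1,2]])/[K[0,0],K[1,1]]
    s=d.copy()
    for _ in range(20): s=d/(1+c["k1"]*(s@s))
    v=np.array([s[0],s[1],1])
    if name=="wrist":
        T=c["tool_from_camera"]; o=o or bot.observe()
        R=np.array(o["orientation"]);p=np.array(o["eef_pos"])
        return R@T[:3,3]+p, R@T[:3,:3]@v
    return -c["R"].T@c["t"], c["R"].T@v
def onz(name,uv,z,o=None):
    p,d=ray(name,uv,o); return p+d*(z-p[2])/d[2]
def proj(name,X,o=None):
    c=vision.get_calibration(name);K=c["intrinsics"]
    if name=="wrist":
        T=c["tool_from_camera"]; o=o or bot.observe()
        x=np.array(o["orientation"]).T@(np.array(X)-o["eef_pos"]); x=T[:3,:3].T@(x-T[:3,3])
    else: x=c["R"]@np.array(X)+c["t"]
    s=x[:2]/x[2]; s=s*(1+c["k1"]*(s@s)); return s*[K[0,0],K[1,1]]+K[:2,2]
def shot(name,f):
    o=bot.observe(); im=cv2.cvtColor(vision.read_camera(name),cv2.COLOR_RGB2BGR); cv2.imwrite(f"pics/{f}.png",im); return im,o
E
python3 - <<'E'
from h import *
im=cv2.imread("pics/top0.png")
white=cv2.inRange(cv2.cvtColor(im,cv2.COLOR_BGR2HSV),(0,0,150),(180,60,255))
m=255-white; m[:150]=0;m[240:]=0;m[:,:180]=0;m[:,370:]=0
m=cv2.morphologyEx(m,cv2.MORPH_OPEN,np.ones((5,5)))
cs,_=cv2.findContours(m,0,2); 
c=max(cs,key=cv2.contourArea); r=cv2.minAreaRect(c); b=cv2.boxPoints(r); print(r,b)
crop=cv2.resize(im[145:245,180:370],None,fx=4,fy=4,interpolation=cv2.INTER_CUBIC)
cv2.imwrite("pics/crop0.png",crop)
w=[onz("top",p,0.084) for p in b]; print(np.round(w,4))
E
```

```text
((267.5, 194.5), (89.0, 175.0), 90.0) [[180. 150.]
 [355. 150.]
 [355. 239.]
 [180. 239.]]
[[ 0.7037  0.1974  0.084 ]
 [ 0.6806 -0.2932  0.084 ]
 [ 0.4331 -0.2672  0.084 ]
 [ 0.4551  0.1985  0.084 ]]
```

View pics/crop0.png

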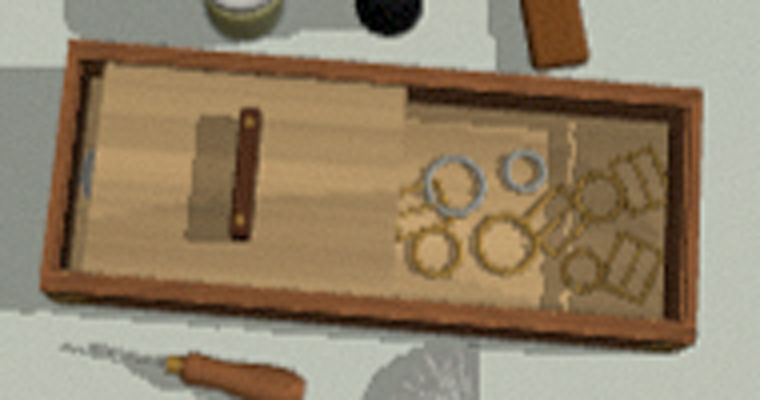

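Run:
```python
from h import *
f=lambda p:(np.array(p)+.5)/4-.5+[180,145]
C=np.array([onz("top",f(p),0.084) for p in [(70,42),(702,90),(693,343),(42,292)]])
print(C.round(4), [np.linalg.norm(C[i]-C[(i+1)%4]).round(4) for i in range(4)])
ctr=C.mean(0); y=(C[0]+C[3]-C[1]-C[2]); y/=np.linalg.norm(y); x=np.cross(y,[0,0,1])
print("ctr",ctr,"y",y,"yaw",np.arctan2(-y[0],y[1]))
print("pull",[ (lambda w:(w.round(4),((w-ctr)@x).round(4),((w-ctr)@y).round(4)))(onz("top",f(p),0.103)) for p in [(240,108),(262,110),(232,240),(250,240)]])
print("edge R cover",[((onz("top",f(p),0.077)-ctr)@y) for p in [(407,90),(393,285)]])
print("cam", -vision.get_calibration("top")["R"].T@vision.get_calibration("top")["t"])
o=bot.observe()
for n,u,h in [("jar",(241,134),.094),("spool",(278,137),.078)]:
    w=onz("top",u,h);print(n,w,(w-ctr)@x,(w-ctr)@y)
```

```text
[[ 0.6865  0.1497  0.084 ]
 [ 0.6309 -0.2884  0.084 ]
 [ 0.4562 -0.264   0.084 ]
 [ 0.5112  0.171   0.084 ]] [np.float64(0.4416), np.float64(0.1764), np.float64(0.4385), np.float64(0.1766)]
ctr [ 0.57121646 -0.0579263   0.084     ] y [0.12555835 0.99208624 0.        ] yaw -0.12589061461662468
pull [(array([0.6281, 0.0322, 0.103 ]), np.float64(0.0451), np.float64(0.0965)), (array([0.626 , 0.0173, 0.103 ]), np.float64(0.0449), np.float64(0.0815)), (array([0.5373, 0.041 , 0.103 ]), np.float64(-0.0461), np.float64(0.0939)), (array([0.5367, 0.029 , 0.103 ]), np.float64(-0.0452), np.float64(0.0819))]
edge R cover [np.float64(-0.017283917000151895), np.float64(-0.0165021438107063)]
cam [0.35675381 0.00424389 1.11153357]
jar [0.7395119 0.0243429 0.094    ] 0.15663400552064424 0.10274903844719463
spool [ 0.73156003 -0.08022937  0.078     ] 0.16187498654640095 -0.0019940939724434584
```

Run:
```python
from h import *
im=cv2.imread("pics/scene0.png")
cv2.imwrite("pics/sc0.png",cv2.resize(im[150:255,160:320],None,fx=5,fy=5,interpolation=cv2.INTER_CUBIC))
```

```text
(no output)
```

View pics/sc0.png

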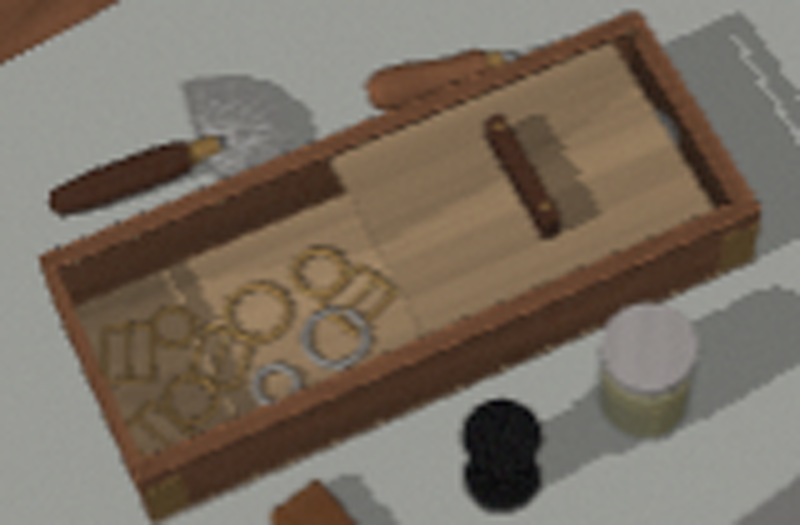

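```bash
cat >> h.py <<'E'
def to(x,y,z,yawy=None):
    o=bot.observe();R=np.array(o["orientation"]);d=(np.array([x,y,z])-o["eef_pos"])*1000
    print("shift",(R.T@d).round(1))
    if yawy is not None:
        a=np.arctan2(R[1,1],R[0,1]); dd=(yawy-a+np.pi/2)%np.pi-np.pi/2
        print("roll",round(-dd,4))
YC=np.arctan2(0.99208624,0.12555835)
ctr=np.array([ 0.57121646,-0.0579263,0.084]); cy=np.array([0.12555835,0.99208624,0]); cx=np.array([0.99208624,-0.12555835,0])
def cw(x,y,z): return ctr*[1,1,0]+x*cx+y*cy+[0,0,z]
def wc(p): d=np.array(p)-ctr; return np.array([d@cx,d@cy,p[2]])
E
python3 -c "
from h import *
p=cw(0,.0885,.2);print(p);to(*p,YC)"
```

```text
[0.58232837 0.02987333 0.2       ]
shift [-552.9 -464.5   31.2]
roll -0.1459
```

```bash
python3 -m inch '[[-46,-39,0,-0.04,85],[-92,-78,0,-0.08,85],[-138,-117,0,-0.146,85],[-184,-156,0,-0.146,85],[-230,-195,5,-0.146,85],[-276,-234,10,-0.146,85],[-322,-273,15,-0.146,85],[-368,-312,20,-0.146,85],[-414,-351,25,-0.146,85],[-460,-390,31,-0.146,85],[-506,-429,31,-0.146,85],[-553,-465,31,-0.146,85]]' 20; python3 -c "
from h import *
to(*cw(0,.0885,.2),YC)
shot('wrist','w1')"
```

```text
time: 1.65
eef_pos: [0.5831, 0.0281, 0.2002]
orientation: [[-0.992, 0.125, 0.0], [0.125, 0.992, 0.0], [-0.0, 0.0, -1.0]]
contact_force: [0.6, 0.7, 0.1]
finger_gap: 0.0848
shift [0.9 1.7 0.2]
roll 0.0002
```

View pics/w1.png

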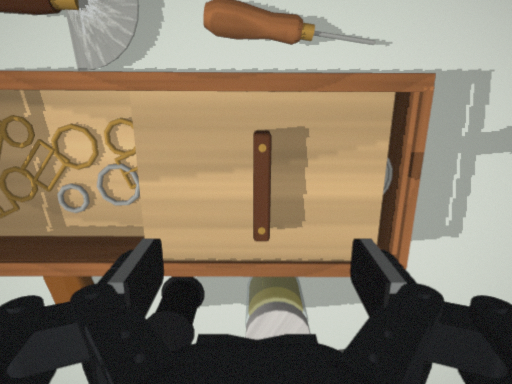

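```bash
python3 -c "
from h import *
for u in [(254,131),(271,131),(254,240),(269,240)]: print(wc(onz('wrist',u,.103)).round(4))
for u in [(435,72),(412,276),(395,92),(383,262)]: print(wc(onz('wrist',u,.084)).round(4))
to(*cw(0,.0885,.083),YC)"
```

```text
[-0.0362  0.0759  0.103 ]
[-0.0361  0.0886  0.103 ]
[0.0533 0.0749 0.103 ]
[0.0534 0.0873 0.103 ]
[-0.0772  0.2141  0.084 ]
[0.0998 0.2195 0.084 ]
[-0.063   0.1855  0.084 ]
[0.0853 0.1915 0.084 ]
shift [  6.5  11.3 117.2]
roll -0.0092
```

```bash
python3 -c "
from h import *
for i in range(4):
  o=bot.observe(); print(o['time'],o['eef_pos'],o['qvel'].__repr__(),o['contact_force'])
  vision.read_camera('wrist')
to(*cw(0,.0885,.083),YC)"
```

```text
1.7 [0.58674158 0.01859512 0.20033343] array([-0.0288828 , -0.06917892, -0.01043659,  0.07431191,  0.05939578,
        0.03818858, -0.18018394]) [ 3.05837441 -6.00675659  1.20422895]
1.75 [0.58466379 0.02144368 0.20011372] array([-0.05134631, -0.03785789, -0.07861997,  0.04288385, -0.03151626,
        0.02982994, -0.06543423]) [ 0.39146658 -0.85224282  0.36898242]
1.8 [0.58326075 0.02542749 0.19987108] array([-0.04357162, -0.02499485, -0.06684244,  0.03041811, -0.02390386,
        0.01078823, -0.01778686]) [0.16783604 0.15859211 0.0935675 ]
1.85 [0.58239586 0.02841621 0.19974981] array([-0.03252111, -0.01876621, -0.04391469,  0.0177043 , -0.00970891,
        0.0021351 , -0.00207417]) [-0.65401413  0.71018882  0.04280735]
shift [ -0.6  -0.4 116.8]
roll -0.0
```

Run:
```python
from h import *
im,o=shot('wrist','w2')
hsv=cv2.cvtColor(im,cv2.COLOR_BGR2HSV); g=im[100:270,200:330]
m=((im.max(2)<95)).astype('uint8'); m[:100]=0;m[260:]=0;m[:,:200]=0;m[:,:]*=1;m[:,330:]=0
n,l,s,c=cv2.connectedComponentsWithStats(m)
for i in range(1,n):
    if s[i,4]>200:
        x,y,w,h,a=s[i]; print(s[i],c[i])
        for u in [(x,y),(x+w-1,y),(x,y+h-1),(x+w-1,y+h-1),c[i]]: print(wc(onz('wrist',u,.103,o)).round(4))
to(*cw(0,.0885,.083),YC)
```

```text
[252 132  17 110 450] [264.40222222 174.04444444]
[-0.0423  0.0856  0.103 ]
[-0.0423  0.0976  0.103 ]
[0.0469 0.0853 0.103 ]
[0.0469 0.0985 0.103 ]
[-0.01    0.0951  0.103 ]
shift [ -0.9  -1.3 116.9]
roll 0.0017
```

View pics/w2.png

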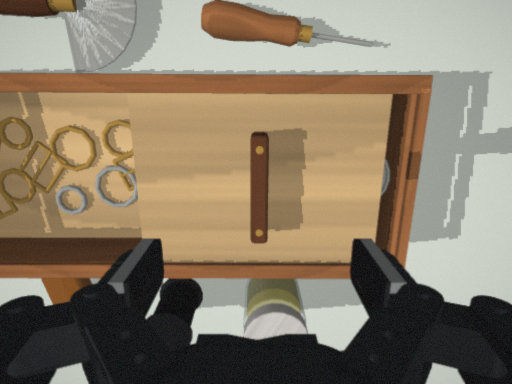

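```bash
python3 -m inch '[[-1,0,25,0,85],[-1,0,50,0,85],[-1,0,75,0,85],[-1,0,95,0,85],[-1,0,105,0,85],[-1,0,114,0,85],[-1,0,114,0,85],[-1,0,114,0,40],[-1,0,114,0,10],[-1,0,114,0,5],[-1,0,114,0,5],[-1,0,114,0,5]]' 25
```

```text
time: 3.45
eef_pos: [0.5836, 0.0299, 0.0867]
orientation: [[-0.992, 0.126, 0.0], [0.126, 0.992, 0.001], [-0.0, 0.001, -1.0]]
contact_force: [-1.1, 0.7, 1.7]
finger_gap: 0.0135
```

```bash
python3 -c "
from h import *
print(wc(bot.observe()['eef_pos']))"
python3 -m inch '[[0,-15,0,0,5],[0,-35,0,0,5],[0,-55,0,0,5],[0,-75,0,0,5],[0,-95,0,0,5],[0,-115,0,0,5],[0,-135,0,0,5],[0,-150,0,0,5],[0,-165,0,0,5],[0,-175,0,0,5],[0,-180,0,0,5],[0,-180,0,0,5]]'
python3 -c "
from h import *
o=bot.observe();print(wc(o['eef_pos']),o['contact_force'])"
```

```text
[0.00125165 0.08868491 0.0867062 ]
time: 4.95
eef_pos: [0.5597, -0.1526, 0.0867]
orientation: [[-0.992, 0.128, -0.0], [0.128, 0.992, -0.002], [0.0, -0.002, -1.0]]
contact_force: [-1.8, -0.3, 5.9]
finger_gap: 0.0132
[ 0.00043872 -0.09532539  0.08668937] [-1.81285709 -0.34902097  5.93073829]
```

```bash
python3 -m inch '[[0,-3,0,0,5],[0,-5,0,0,5],[0,-7,0,0,5],[0,-9,0,0,5],[0,-9,0,0,5],[0,-9,0,0,5]]'
python3 -c "
from h import *
o=bot.observe();print(wc(o['eef_pos']),o['contact_force'])"
```

```text
time: 5.7
eef_pos: [0.5586, -0.1605, 0.0867]
orientation: [[-0.992, 0.127, -0.001], [0.127, 0.992, -0.001], [0.0, -0.001, -1.0]]
contact_force: [-1.7, 1.1, 5.6]
finger_gap: 0.0133
[ 0.00038482 -0.10335895  0.0866626 ] [-1.70625033  1.07921577  5.58946832]
```

```bash
python3 -m inch '[[0,-3,0,0,5],[0,-6,0,0,5],[0,-8,0,0,5],[0,-8,0,0,5],[0,-8,0,0,5]]'
python3 -c "
from h import *
o=bot.observe();print(wc(o['eef_pos']),o['contact_force'])"
```

```text
time: 6.32
eef_pos: [0.5586, -0.1607, 0.0866]
orientation: [[-0.992, 0.123, -0.001], [0.123, 0.992, 0.008], [0.002, 0.008, -1.0]]
contact_force: [-2.7, 14.9, 9.4]
finger_gap: 0.0134
[ 0.00036993 -0.10355177  0.08664451] [-2.72804392 14.89155949  9.38610998]
```

```bash
python3 -m inch '[[0,4,0,0,5],[0,8,0,0,5],[0,8,0,0,85],[0,8,0,0,85],[0,8,0,0,85],[0,8,-30,0,85],[0,8,-70,0,85],[0,8,-115,0,85],[0,50,-130,0,85],[0,90,-150,0,85],[0,130,-150,0,85],[0,170,-150,0,85]]'
python3 -m inch '[[0,25,0,0,85],[0,40,0,0,85],[0,40,0,0,85],[0,40,0,0,85],[0,40,0,0,85],[0,40,0,0,85]]'
python3 -c "
from h import *
o=bot.observe();print(wc(o['eef_pos']),o['contact_force'],abs(o['qvel']).max())
shot('wrist','w3');shot('top','t3')"
```

```text
time: 7.82
eef_pos: [0.5802, 0.0038, 0.2366]
orientation: [[-0.992, 0.126, 0.001], [0.126, 0.992, 0.0], [-0.001, 0.0, -1.0]]
contact_force: [0.3, 0.2, -0.1]
finger_gap: 0.0848
time: 8.57
eef_pos: [0.585, 0.0416, 0.2364]
orientation: [[-0.992, 0.127, 0.0], [0.127, 0.992, -0.0], [-0.0, 0.0, -1.0]]
contact_force: [0.9, 0.9, -0.3]
finger_gap: 0.0848
[0.00120739 0.1004539  0.23644334] [ 0.85575798  0.87288045 -0.31659451] 0.005542122431535594
```

View pics/w3.png

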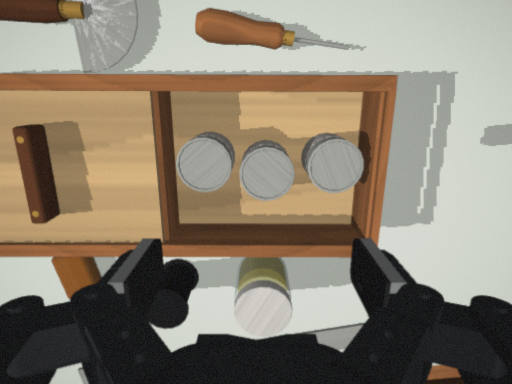

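View pics/t3.png

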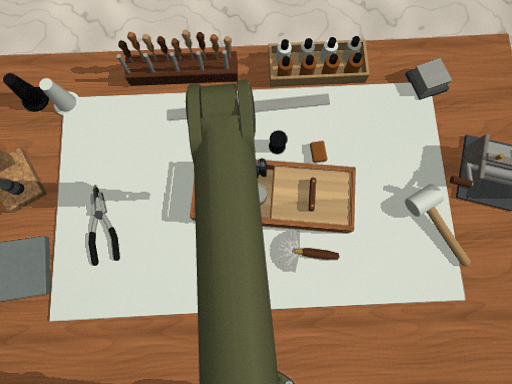

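Run:
```python
from h import *
im,o=shot('wrist','w4')
hsv=cv2.cvtColor(im,cv2.COLOR_BGR2HSV)
m=((hsv[...,1]<50)&(hsv[...,2]>125)).astype('uint8'); m[:125]=0;m[215:]=0;m[:,:170]=0;m[:,372:]=0
n,l,s,c=cv2.connectedComponentsWithStats(m)
for i in range(1,n):
    if s[i,4]>300:
        cs,_=cv2.findContours((l==i).astype('uint8'),0,1); e,r=cv2.minEnclosingCircle(cs[0]); 
        w=onz('wrist',e,.068,o); w2=onz('wrist',np.add(e,(r,0)),.068,o)
        print(s[i],e,r,'case',wc(w).round(4),'w',w.round(4),'rad',np.linalg.norm(w-w2).round(4),'centroid',wc(onz('wrist',c[i],.068,o)).round(4))
print([wc(onz('wrist',u,.084,o)).round(4) for u in [(396,77),(378,257)]])
```

```text
[ 176  138   55   54 2339] (202.89805603027344, 164.41262817382812) 28.172693252563477 case [-0.0002  0.0476  0.068 ] w [ 0.577  -0.0107  0.068 ] rad 0.0281 centroid [-0.0003  0.0478  0.068 ]
[ 307  139   56   54 2364] (334.29736328125, 165.12664794921875) 28.456775665283203 case [0.0007 0.1788 0.068 ] w [0.5943 0.1194 0.068 ] rad 0.0284 centroid [0.0012 0.1791 0.068 ]
[ 239  147   55   54 2304] (265.9044189453125, 173.35528564453125) 27.490280151367188 case [0.0091 0.1105 0.068 ] w [0.5941 0.0506 0.068 ] rad 0.0277 centroid [0.0092 0.1105 0.068 ]
[array([-0.0818,  0.2234,  0.084 ]), array([0.094 , 0.2263, 0.084 ])]
```

Run:
```python
from h import *
o=bot.observe(); print(o['joint_positions'][6])
to(*onz('wrist',(202.9,164.4),.068,o)[:2],0.2,np.arctan2(cx[1],cx[0]))
```

```text
1.3977731030706293
shift [  1.3 -53.3  36.4]
roll 1.5705
```

```bash
python3 -m inch '[[0,-10,0,0.16,85],[0,-20,0,0.32,85],[0,-30,5,0.48,85],[0,-40,10,0.64,85],[0,-50,20,0.8,85],[1,-53,30,0.96,85],[1,-53,36,1.12,85],[1,-53,36,1.28,85],[1,-53,36,1.44,85],[1,-53,36,1.57,85],[1,-53,36,1.57,85],[1,-53,36,1.57,85]]'
python3 -m inch '[[0,0,0,0,85],[0,0,0,0,85],[0,0,0,0,85],[0,0,0,0,85]]'
python3 - <<'E'
from h import *
im,o=shot('wrist','w5')
print(wc(o['eef_pos']),o['contact_force'],o['joint_positions'][6])
E
```

```text
time: 10.22
eef_pos: [0.5774, -0.0099, 0.2004]
orientation: [[0.122, 0.992, 0.0], [0.992, -0.122, 0.0], [0.0, 0.0, -1.0]]
contact_force: [0.1, -0.0, -0.7]
finger_gap: 0.0847
time: 10.72
eef_pos: [0.5774, -0.0099, 0.2003]
orientation: [[0.125, 0.992, 0.0], [0.992, -0.125, 0.0], [0.0, 0.0, -1.0]]
contact_force: [0.4, -0.2, 0.4]
finger_gap: 0.085
[1.08583095e-04 4.84048731e-02 2.00334024e-01] [ 0.42192118 -0.15393578  0.41454787] -0.044609122905225604
```

View pics/w5.png

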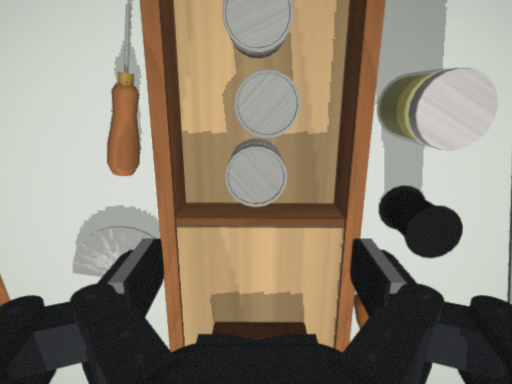

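```bash
cat >> h.py <<'E'
def tins(name):
    im,o=shot('wrist',name)
    hsv=cv2.cvtColor(im,cv2.COLOR_BGR2HSV)
    m=((hsv[...,1]<50)&(hsv[...,2]>125)).astype('uint8'); m[230:]=0;m[:,:185]=0;m[:,335:]=0
    m=cv2.morphologyEx(m,cv2.MORPH_OPEN,np.ones((5,5),np.uint8))
    n,l,s,c=cv2.connectedComponentsWithStats(m)
    for i in range(1,n):
        if s[i,4]>300:
            cs,_=cv2.findContours((l==i).astype('uint8'),0,1); e,r=cv2.minEnclosingCircle(cs[0])
            w=onz('wrist',e,.068,o); w2=onz('wrist',np.add(e,(r,0)),.068,o)
            t=np.array(o['orientation']).T@(w-o['eef_pos'])*1000
            print(s[i],'case',wc(w).round(4),'rad',np.linalg.norm(w-w2).round(4),'tool',t.round(1))
E
python3 -c "
from h import *
tins('w6')
o=bot.observe()
print([wc(onz('wrist',u,.084,o)).round(4) for u in [(161,150),(367,150),(143,5),(384,5)]])"
```

```text
[ 222    0   71   52 3012] case [0.0015 0.1781 0.068 ] rad 0.0287 tool [129.6   1.5 132.3]
[ 234   69   66   69 3492] case [0.01   0.1115 0.068 ] rad 0.0287 tool [ 63.   10.  132.3]
[ 225  147   62   59 2780] case [0.0003 0.0488 0.068 ] rad 0.0277 tool [  0.4   0.2 132.3]
[array([-0.0771,  0.0746,  0.084 ]), array([0.0918, 0.0747, 0.084 ]), array([-0.0812,  0.1806,  0.084 ]), array([0.0936, 0.1807, 0.084 ])]
```

```bash
python3 -m inch '[[0,0,30,0,85],[0,0,60,0,85],[0,0,90,0,85],[0,0,110,0,85],[0,0,130,0,85],[0,0,145,0,85],[0,0,158,0,85],[0,0,168,0,85],[0,0,168,0,85],[0,0,168,0,85]]'
python3 -m inch '[[0,0,0,0,40],[0,0,0,0,40],[0,0,0,0,40],[0,0,0,0,40],[0,0,0,0,40],[0,0,0,0,40],[0,0,0,0,40],[0,0,0,0,40]]' 40
```

```text
time: 12.08
eef_pos: [0.5779, -0.01, 0.0328]
orientation: [[0.125, 0.992, 0.001], [0.992, -0.125, 0.0], [0.0, 0.001, -1.0]]
contact_force: [0.1, 0.4, 0.4]
finger_gap: 0.0849
time: 13.08
eef_pos: [0.5774, -0.0098, 0.033]
orientation: [[0.125, 0.992, -0.0], [0.992, -0.125, 0.001], [0.001, -0.0, -1.0]]
contact_force: [-1.8, -0.7, 6.6]
finger_gap: 0.0549
```

```bash
python3 -m inch '[[0,0,-5,0,40],[0,0,-12,0,40],[0,0,-20,0,40],[0,0,-30,0,40],[0,0,-40,0,40],[0,0,-40,0,40],[0,0,-40,0,40],[0,0,-40,0,40],[0,0,-40,0,40],[0,0,-40,0,40],[0,0,-40,0,40],[0,0,-40,0,40]]'
for i in 1 2 3; do python3 -m inch '[[0,0,0,0,40]]' | grep contact; done
python3 -c "
from h import *
o=bot.observe();print(wc(o['eef_pos']),o['joint_efforts'])
shot('wrist','w7')"
```

```text
time: 14.58
eef_pos: [0.5774, -0.0099, 0.0723]
orientation: [[0.125, 0.992, 0.0], [0.992, -0.125, 0.0], [0.0, 0.0, -1.0]]
contact_force: [-0.1, 0.4, -4.5]
finger_gap: 0.0548
contact_force: [0.3, 0.0, -5.1]
contact_force: [-1.4, -0.2, -5.4]
contact_force: [0.0, -0.1, -4.9]
[0.00010236 0.04841406 0.07233207] [ 7.48634648e-04 -4.18722153e+01  6.70186669e+00 -2.91321534e+01
  1.70543737e-02  1.59450286e-03  6.21964159e-05]
```

View pics/w7.png

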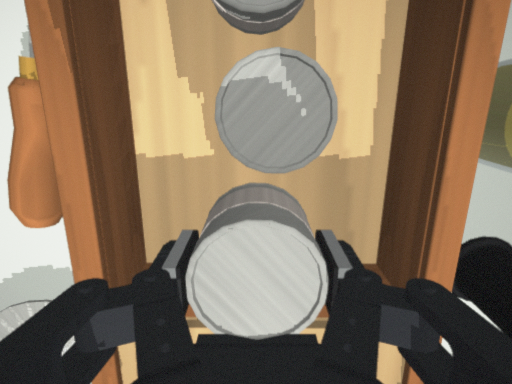

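```bash
python3 -m inch '[[0,0,10,0,40],[0,0,20,0,40],[0,0,28,0,40],[0,0,34,0,40],[0,0,38,0,40],[0,0,40,0,40],[0,0,40,0,40],[0,0,40,0,40],[0,0,40,0,60],[0,0,40,0,85],[0,0,40,0,85],[0,0,40,0,85]]'
python3 -m inch '[[0,0,0,0,85],[0,0,-20,0,85],[0,0,-50,0,85],[0,0,-85,0,85],[0,0,-120,0,85],[0,0,-120,0,85],[0,0,-120,0,85],[0,0,-120,0,85]]'
python3 -c "
from h import *
tins('w8')"
```

```text
time: 16.5
eef_pos: [0.5776, -0.0099, 0.0324]
orientation: [[0.125, 0.992, 0.001], [0.992, -0.125, 0.0], [0.0, 0.001, -1.0]]
contact_force: [0.7, -0.0, 0.3]
finger_gap: 0.0851
time: 17.5
eef_pos: [0.5766, -0.0099, 0.1515]
orientation: [[0.125, 0.992, -0.002], [0.992, -0.125, -0.0], [-0.0, -0.002, -1.0]]
contact_force: [-0.4, 0.2, -0.6]
finger_gap: 0.0852
[ 217    0   86   43 2812] case [0.0021 0.174  0.068 ] rad 0.027 tool [125.7   3.   83.4]
[ 231   64   80   83 5151] case [0.0102 0.1112 0.068 ] rad 0.0288 tool [62.9 11.1 83.4]
[ 221  158   74   70 3961] case [0.0012 0.049  0.068 ] rad 0.0277 tool [ 0.6  2.  83.5]
```

View pics/w8.png

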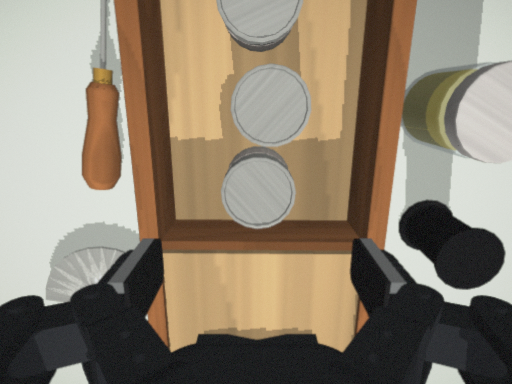

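```bash
python3 -m inch '[[20,3,0,0,85],[45,7,0,0,85],[63,10,0,0,85],[63,10,0,0,85],[63,10,0,0,85],[63,10,30,0,85],[63,10,60,0,85],[63,10,85,0,85],[63,10,105,0,85],[63,10,119,0,85],[63,10,119,0,85],[63,10,119,0,85]]'
python3 -m inch '[[0,0,0,0,40],[0,0,0,0,40],[0,0,0,0,40],[0,0,0,0,40],[0,0,0,0,40],[0,0,0,0,40],[0,0,0,0,40],[0,0,0,0,40]]' 40
python3 -m inch '[[0,0,-5,0,40],[0,0,-12,0,40],[0,0,-20,0,40],[0,0,-30,0,40],[0,0,-40,0,40],[0,0,-40,0,40],[0,0,-40,0,40],[0,0,-40,0,40],[0,0,-40,0,40],[0,0,-40,0,40],[0,0,-40,0,40],[0,0,-40,0,40]]'
for i in 1 2 3; do python3 -m inch '[[0,0,0,0,40]]' | grep contact; done
```

```text
time: 19.05
eef_pos: [0.5959, 0.0513, 0.0342]
orientation: [[0.125, 0.992, 0.002], [0.992, -0.125, 0.0], [0.0, 0.002, -1.0]]
contact_force: [-0.0, -0.2, -0.2]
finger_gap: 0.0851
time: 20.05
eef_pos: [0.5956, 0.0516, 0.0343]
orientation: [[0.125, 0.992, 0.001], [0.992, -0.125, 0.001], [0.001, 0.001, -1.0]]
contact_force: [-1.6, 0.4, 6.0]
finger_gap: 0.0551
time: 21.55
eef_pos: [0.5952, 0.0513, 0.0733]
orientation: [[0.125, 0.992, 0.0], [0.992, -0.125, 0.0], [0.0, 0.0, -1.0]]
contact_force: [-0.5, -0.2, -2.4]
finger_gap: 0.0552
contact_force: [-0.6, 0.1, -2.1]
contact_force: [0.6, -0.8, -2.7]
contact_force: [-0.3, 0.2, -2.4]
```

Middle tin is about 2.4 N, against about 5 N for the first. Next I set it back and heft the third.

```bash
python3 -m inch '[[0,0,10,0,40],[0,0,20,0,40],[0,0,28,0,40],[0,0,34,0,40],[0,0,38,0,40],[0,0,40,0,40],[0,0,40,0,40],[0,0,40,0,40],[0,0,40,0,60],[0,0,40,0,85],[0,0,40,0,85],[0,0,40,0,85]]'
python3 -m inch '[[0,0,0,0,85],[0,0,-20,0,85],[0,0,-50,0,85],[0,0,-85,0,85],[0,0,-120,0,85],[0,0,-120,0,85],[0,0,-120,0,85],[0,0,-120,0,85],[0,0,-120,0,85]]'
python3 -c "
from h import *
tins('w9')"
```

```text
time: 23.42
eef_pos: [0.5953, 0.0514, 0.0333]
orientation: [[0.125, 0.992, 0.0], [0.992, -0.125, 0.0], [0.0, 0.0, -1.0]]
contact_force: [-0.1, 0.7, 0.3]
finger_gap: 0.0852
time: 24.55
eef_pos: [0.5946, 0.0513, 0.1524]
orientation: [[0.125, 0.992, -0.002], [0.992, -0.125, -0.0], [-0.001, -0.002, -1.0]]
contact_force: [1.0, -0.2, -0.4]
finger_gap: 0.0849
[ 185    0  150   21 3136] case [0.0123 0.2331 0.068 ] rad 0.048 tool [121.9   3.1  84.3]
[ 204   55   81   83 5285] case [0.002  0.1803 0.068 ] rad 0.0289 tool [69.1 -7.3 84.4]
[ 221  157   74   72 4099] case [0.0111 0.1114 0.068 ] rad 0.0277 tool [ 0.2  1.8 84.4]
```

View pics/w9.png

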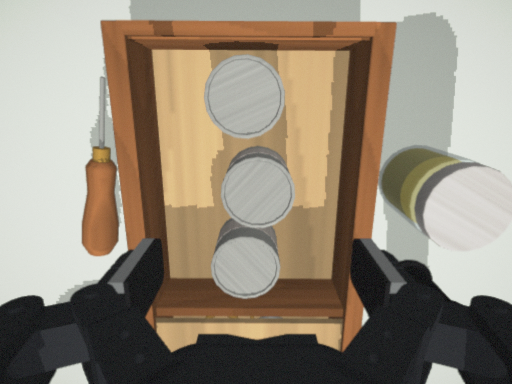

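```bash
python3 -m inch '[[20,-3,0,0,85],[45,-6,0,0,85],[68,-9,0,0,85],[68,-9,0,0,85],[68,-9,0,0,85],[68,-9,30,0,85],[68,-9,60,0,85],[68,-9,85,0,85],[68,-9,105,0,85],[68,-9,119,0,85],[68,-9,119,0,85],[68,-9,119,0,85]]'
python3 -m inch '[[0,0,0,0,40],[0,0,0,0,40],[0,0,0,0,40],[0,0,0,0,40],[0,0,0,0,40],[0,0,0,0,40],[0,0,0,0,40],[0,0,0,0,40]]' 40
python3 -m inch '[[0,0,-5,0,40],[0,0,-12,0,40],[0,0,-20,0,40],[0,0,-30,0,40],[0,0,-40,0,40],[0,0,-40,0,40],[0,0,-40,0,40],[0,0,-40,0,40],[0,0,-40,0,40],[0,0,-40,0,40],[0,0,-40,0,40],[0,0,-40,0,40]]'
for i in 1 2 3; do python3 -m inch '[[0,0,0,0,40]]' | grep contact; done
```

```text
time: 26.1
eef_pos: [0.5955, 0.1199, 0.0352]
orientation: [[0.125, 0.992, 0.001], [0.992, -0.125, 0.0], [0.001, 0.001, -1.0]]
contact_force: [-0.1, -0.5, 0.0]
finger_gap: 0.0847
time: 27.1
eef_pos: [0.5954, 0.1202, 0.0354]
orientation: [[0.125, 0.992, 0.001], [0.992, -0.125, 0.001], [0.001, 0.001, -1.0]]
contact_force: [-0.1, -0.3, 5.0]
finger_gap: 0.0548
time: 28.6
eef_pos: [0.5947, 0.1199, 0.0743]
orientation: [[0.125, 0.992, 0.0], [0.992, -0.125, 0.0], [0.0, 0.0, -1.0]]
contact_force: [0.1, -0.2, -1.5]
finger_gap: 0.055
contact_force: [-0.2, 0.6, -1.6]
contact_force: [-0.1, 0.5, -0.8]
contact_force: [-0.7, 0.2, -1.0]
```

```bash
python3 -m inch '[[0,0,10,0,40],[0,0,20,0,40],[0,0,28,0,40],[0,0,34,0,40],[0,0,38,0,40],[0,0,40,0,40],[0,0,40,0,40],[0,0,40,0,40],[0,0,40,0,60],[0,0,40,0,85],[0,0,40,0,85],[0,0,40,0,85]]'
python3 -m inch '[[0,0,0,0,85],[0,0,-20,0,85],[0,0,-50,0,85],[0,0,-85,0,85],[0,0,-120,0,85],[-30,0,-150,0,85],[-65,0,-168,0,85],[-100,0,-168,0,85],[-131,-1,-168,0,85],[-131,-1,-168,0,85],[-131,-1,-168,0,85],[-131,-1,-168,0,85]]'
python3 -m inch '[[0,0,0,0,85],[0,0,0,0,85]]'
python3 -c "
from h import *
tins('w10')"
```

```text
time: 30.48
eef_pos: [0.5948, 0.12, 0.0343]
orientation: [[0.125, 0.992, 0.0], [0.992, -0.125, -0.0], [-0.0, 0.0, -1.0]]
contact_force: [-0.3, 0.6, 0.3]
finger_gap: 0.0851
time: 31.98
eef_pos: [0.5776, -0.0083, 0.2026]
orientation: [[0.122, 0.992, 0.0], [0.992, -0.122, 0.001], [0.001, 0.0, -1.0]]
contact_force: [-0.2, 0.2, 0.0]
finger_gap: 0.085
time: 32.22
eef_pos: [0.5774, -0.0093, 0.2022]
orientation: [[0.124, 0.992, -0.0], [0.992, -0.124, -0.0], [-0.0, -0.0, -1.0]]
contact_force: [0.7, 0.8, -0.2]
finger_gap: 0.0851
[ 223    0   71   53 3050] case [0.0013 0.1773 0.068 ] rad 0.0284 tool [128.3   1.5 134.2]
[ 236   71   65   68 3383] case [0.0116 0.1111 0.068 ] rad 0.0286 tool [ 62.1  11.7 134.2]
[ 226  147   62   59 2765] case [0.001  0.0491 0.068 ] rad 0.0277 tool [  0.2   1.  134.2]
```

View pics/w10.png

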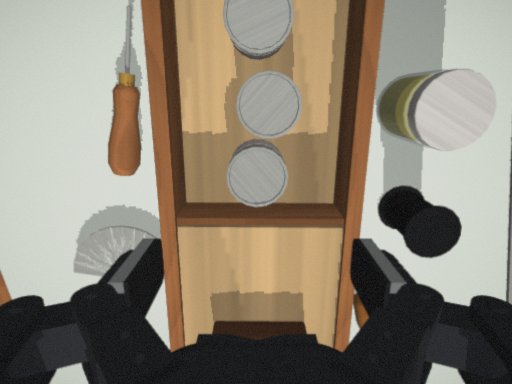

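```bash
python3 -m inch '[[0,0,30,0,85],[0,0,60,0,85],[0,0,90,0,85],[0,0,112,0,85],[0,0,132,0,85],[0,0,147,0,85],[0,0,160,0,85],[0,0,170,0,85],[0,0,170,0,85],[0,0,170,0,85]]'
python3 -m inch '[[0,0,0,0,40],[0,0,0,0,40],[0,0,0,0,40],[0,0,0,0,40],[0,0,0,0,40],[0,0,0,0,40],[0,0,0,0,40],[0,0,0,0,40]]' 45
python3 -m inch '[[0,0,-5,0,40],[0,0,-15,0,40],[0,0,-30,0,40],[0,0,-45,0,40],[0,0,-65,0,40],[0,0,-85,0,40],[0,0,-105,0,40],[0,0,-125,0,40],[0,0,-145,0,40],[0,0,-158,0,40],[0,0,-165,0,40],[0,0,-165,0,40]]'
python3 -m inch '[[0,0,0,0,40],[0,0,0,0,40],[0,0,0,0,40],[0,0,0,0,40],[0,0,0,0,40],[0,0,0,0,40],[0,0,0,0,40],[0,0,0,0,40]]'
for i in 1 2 3; do python3 -m inch '[[0,0,0,0,40]]' | grep contact; done
python3 -c "
from h import *
shot('wrist','w11');shot('scene','s11');im,o=shot('top','t11')
print(o['eef_pos'],abs(o['qvel']).max(),o['finger_gap'])
a=cv2.imread('pics/s11.png')[110:270,110:340];cv2.imwrite('pics/s11c.png',cv2.resize(a,None,fx=3,fy=3))"
```

```text
time: 33.52
eef_pos: [0.5779, -0.01, 0.0328]
orientation: [[0.125, 0.992, 0.001], [0.992, -0.125, 0.0], [0.0, 0.001, -1.0]]
contact_force: [-0.1, 0.2, -0.2]
finger_gap: 0.0848
time: 34.52
eef_pos: [0.5777, -0.0098, 0.0331]
orientation: [[0.125, 0.992, 0.001], [0.992, -0.125, 0.001], [0.001, 0.001, -1.0]]
contact_force: [-2.3, -0.3, 5.3]
finger_gap: 0.0546
time: 36.02
eef_pos: [0.5775, -0.0099, 0.1975]
orientation: [[0.125, 0.992, 0.0], [0.992, -0.125, 0.0], [0.0, 0.0, -1.0]]
contact_force: [0.3, -0.5, -5.0]
finger_gap: 0.0549
time: 37.02
eef_pos: [0.5774, -0.0099, 0.1973]
orientation: [[0.125, 0.992, 0.0], [0.992, -0.125, 0.0], [0.0, 0.0, -1.0]]
contact_force: [0.1, 0.4, -5.3]
finger_gap: 0.0551
contact_force: [0.2, 0.7, -5.3]
contact_force: [-0.9, -0.3, -4.7]
contact_force: [0.6, 0.1, -5.2]
[ 0.57737336 -0.00989962  0.19732055] 0.0020021966391842744 0.05504335534216044
```

View pics/w11.png

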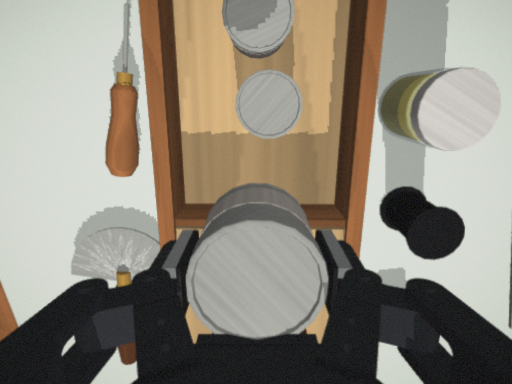

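View pics/s11c.png

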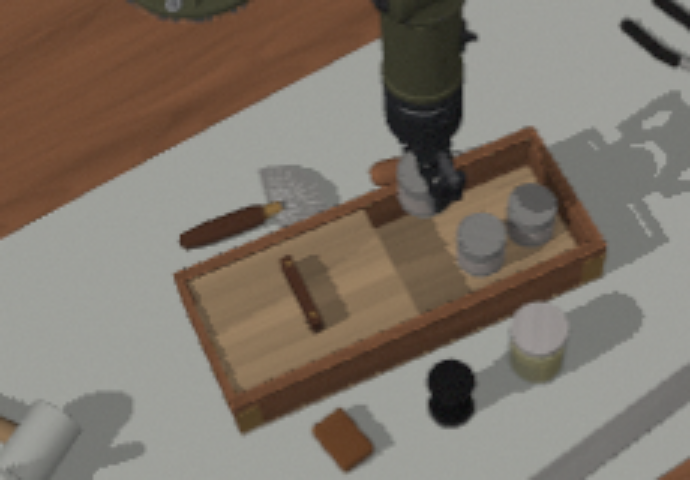

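View pics/t11.png

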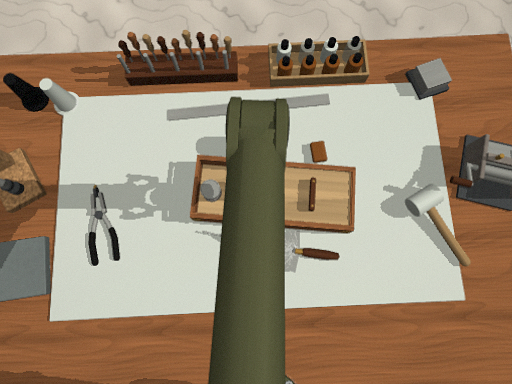

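```bash
python3 -c "
from bench import bot
print(bot.job_done())"
```

```text
the job is handed in; nothing more can be done
None
```

I handed the job in at about 37 s, holding the heaviest tin above the case. No verdict was reported, so the result rests on my own last checks.

- **Cover:** I slid it by its pull until it met the stop at about 15 N. The pull ended 103.5 mm to the -y side of the case's centre, against 103 mm expected. The pictures show the tin well open and the other well covered.
- **Hefting:** I lifted each tin 40 mm, one at a time, and stood each back in the well. The readings were about 5.1 N for the tin nearest the divider, 2.4 N for the middle one and 1.2 N for the far one. The sensor noise was about 0.5–1 N, well under the difference.
- **Final hold:** I lifted the 5.1 N tin again, and it read about 5.1 N while held. The finger opening is 55 mm and the arm is still. By the arm's own height the tin's underside is about 0.18 m up, roughly 96 mm above the rim, and it looks upright.
- **The rest of the bench:** The last pictures show the other two tins standing released in the well. The tools in view are where they were. In the last top view the arm hides the jar and spool, but both show in their places in the scene view.

One disagreement remained. The wrist camera put the case's centre line about 6 mm further from the robot than the top camera did. I used the wrist view for the grasps, and the fingers met the tins without trouble.

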